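Clamp a glued box in the press jig and start the press screw

ROBOT

A 7-joint arm with a two-finger parallel gripper is mounted at the origin on the work surface. World frame = base frame: x ahead of the robot, y to its left, z up, the work surface at z = 0. Lengths are in mm, angles in rad, forces in N, time in s.
With the tool pointing down it reaches from about 400 to 875 mm from the base axis. Payload 4.4 kg.
Tool frame: the origin (TCP) lies at the very end of the fingers, on their centre line; the grasp point (between the pads) lies 19 mm behind it; z points along the fingers, y is the line along which they close (so a half turn about z gives the same grasp; the last joint's range is limited). The gripper opens to 85 mm and grips with 20 to 120 N. Pads are 22 mm wide; open, the fingers measure 114 mm over their backs; the gripper's body (76 mm by 85 mm) begins 54 mm behind the grasp point. The pads swing forward as they close: fully open they stand 13 mm farther back than shut.
Start: joints at [-0.066, 0.628, 0.038, 1.517, -0.027, 0.996, -0.02], TCP at [650.014, 0.027, 231.313] pointing down, gripper open.
Joint ranges: [-3.06, 3.06], [-0.37, 2.12], [-1.25, 1.32], [0.18, 2.47], [-1.1, 4.24], [0.23, 1.98], [-2.94, 2.94]. Speed limits (rad/s): [2.57, 2.57, 3.14, 3.14, 3.14, 3.14, 3.14].

INTERFACE

Orientations are given as [roll, pitch, yaw] about the fixed x, y, z axes, in that order (R = Rz(yaw) Ry(pitch) Rx(roll)).
In Python, from cell import ctrl gives the robot as it stands.
- The arm moves only by the tool step_arm, never from a script. Its argument "series" is a list that holds one entry, the list of rows, each a list of 7 numbers: the turn, a rotation vector about the tool's x, y, z as a fraction of full scale, then the shift along the tool's x, y, z as a fraction of full scale, then the closure, from 0 (fully open) to 1 (shut). In form: [[[ax, ay, az, tx, ty, tz, gripper], ...]]. A call has 1 to 12 rows; each row shifts and turns the commanded pose from where the row before left it, along the tool's axes as they then stand; what a row does not reach is not made up. Full scale, the value 1, is 150 mm for a shift and 45 degrees for a turn. A row lasts 1/10 s, in which the tool goes at most 50 mm and 8.59 degrees, less where a joint would pass 70% of its speed; a pose out of reach is approached as far as the arm can. A call with a number of a shift or a turn outside -1 to 1 is refused whole. A call with a gripper value outside its range is refused whole. The fingers move at their own pace and stop on an object; the grip force is fixed at half the most. Time passes only in rows, so rows that do not move let the fingers close. It gives the time, the measured TCP pose, the force, the opening and the grip force at its end, in the units of the state.
- ctrl.read_state(): the state, without advancing time (a new reading comes with each control period).
- ctrl.get_image(name): name is "scene" or "side" or "wrist"; returns a dict with "img" (480x640x3 uint8, red, green, blue), "fx", "fy", "cx", "cy" (pixels), "dist" ([k1, k2, p1, p2, k3] as OpenCV has them; the pictures are not rectified), "R" (3x3) and "t" (3): a world point X has camera coordinates R X + t. Camera axes: x right, y down, z forward; pixel columns grow to the right and rows downward; lengths in mm; the calibration is good to about 2 mm. A picture is of the moment at which its call begins. There is no depth.
- ctrl.finish_job(): hands the job in; it is judged then, once.
Trained networks look in a picture, given as the dict that the camera call returned (one of the last four; its "shot" number tells which), for a name from the list of things; names that differ only in an ending like _2 or _b are one class to them, and where a whole thing is asked for, a point or a joint stands for the part that bears it (a point fixed in the world has none). Each returns a list of dicts, best first, with "score" (0 to 1); they miss things now and then, are a little off and sometimes report something else, mostly with a low value. They report only what shows in the picture. A call takes as long as a camera call. They do not tell look-alikes from the thing itself.
- ctrl.recognise(picture, thing): "centre" ([column, row] in pixels, amid what is visible of it).
The state is a dict: "clock": time; "qpos": joint angles; "qd": joint speeds; "tau": joint torques, N m; "eef_pos": TCP position; "tool_rot": TCP orientation; "force": force on the tool from outside, world axes, zero at the start; "torque": the same for the moment, N m; "width": finger opening in mm; "gripper_force": force on a finger pad.
Only numpy, scipy, OpenCV 4.12 (cv2) and the standard library are available. Lean on these libraries where they do the work, as an engineer would, in place of code of your own. Each camera call takes 0.05 s, during which the arm holds its last target. There are 200 camera calls.

TASK

Crank the blue vise clockwise until its jaw has pushed the oval box firmly against the wooden fence, and leave it clamped. Then take the red handle of the press screw above the box: turn the screw backward (anticlockwise seen from above) until you feel it drop into the start of its thread, then turn it forward (clockwise) one full turn from that drop, and stop there. Finish while still gripping that handle, holding the started screw still; do not disturb the glue bottle, the small round box or the ribbon spool.

Things in the scene. Friction and masses are not known exactly. Their poses are not given: they have to be found in the camera images.
- press: Plywood press jig, fixed. Base 250 (x) by 360 (y) by 18 mm; origin on the table under the base, 20 mm toward +y from its middle. +y points from the vise to the dark wooden fence. A green bridge (230 mm along x, 55 mm along y, top 130 mm above the table) on two posts spans the box, 70 mm toward +y from the origin.
- screw_axis (a point): Point on the vertical axis of the press screw, at the top of its steel boss (56 mm across) on the green bridge, 152 mm above the table. The screw turns with a few N at its handle and stays where it is left. The top of its green crank arm is 192 mm above the table plus the lift.
- screw_handle: Red handle of the press screw: upright sleeve, 24 mm across, 36 mm tall, origin at its centre, 55 mm from the screw axis, about 240 mm above the table. It spins freely on its pin and floats on a spring (220 N/m, 24 mm up or down), so the screw rises and drops by itself while the handle is held at one height (felt as 2 N change). The 11 mm pin may stand up to 26 mm out of its top.
- screw_lift (a joint): Height of the press screw, m. At first it is not started. Turned backward (anticlockwise from above) it rides up, 10 mm a turn, to about 0.010, then suddenly drops to about 0: the thread start, 1.6 to 5.4 rad on from where it first stood (differs each time). Turned on backward it rides up again. Turned forward from the drop it goes below 0, to -0.010 after one turn.
- vise_axis (a point): Point on the vertical axis of the vise crank, on top of the blue vise housing, 72 mm above the table. The vise is fixed; its place along the jig's y differs each time.
- vise_handle: Red handle of the vise crank: upright sleeve, 24 mm across, 38 mm tall, origin at its centre, 110 mm above the table, 45 mm from the crank axis. It spins freely on its pin but does not slide. The steel crank arm under it has its top 89 mm above the table.
- jaw: Vise jaw, 90 mm wide, 40 mm tall; origin at the middle of its front face, +y pointing to the box. Clockwise cranking (from above) moves it along +y, 9 mm per rad, with about 3 N at the handle; it stays where it is left. Clamped (18 to 36 mm from its start), the handle stiffens: turn until it takes some 10 N more.
- box: Oval wooden box with lid, 134 mm long (its x), body 85 mm wide, 55 mm tall, 0.4 kg, loose on the jig base under the bridge; origin at the centre of its underside, 18 mm above the table. It starts 4 to 10 mm clear of the fence. Clamped, its origin is 70 mm toward +y from the press's origin.
- small_box_mid (a point): Bystander: small round wooden box with lid, 71 mm across, 44 mm tall; the point is its centre.
- glue_mid (a point): Bystander: upright yellow glue bottle, orange cap, 56 mm across, 130 mm tall; the point is its centre.
- spool_mid (a point): Bystander: red ribbon spool lying flat, 70 mm across, 26 mm tall; the point is its centre.
Mind the look-alikes: they are no part of the job. What is shaped like the box but black or green is not meant.

How it is judged:
By the outcome, as a careful person would: the job done as asked, in the order asked, and still so for the second after the job is handed in, while the arm keeps its last pose, push and grip.
It also fails if it takes over 64 s, if anything falls off the work surface, if the arm or the gripper's body presses on something with over 40 N, if the wrist force passes 120 N, or if a joint passes its speed limit or range.

## Working session

There is one attempt and no reset: what is moved stays moved. The work goes in short steps, Python scripts to look and compute and a tool call to move; the robot and the scene stay as the last step left them, time stands still between calls to the robot, and variables do not carry over. Pictures are saved under pics/ and viewed, at most 10 in all, crops included, and the job is handed in when it is done.

Besides the shell and the picture viewer there is one more tool, called after "Emit:" by a JSON object that holds its "api" and its "payload". step_arm: Moves the arm, as the interface text tells. Shift numbers are shares of 150 mm and turn numbers shares of 45 degrees, none past 1 either way. Its arguments: {"type":"object","properties":{"series":{"type":"array","items":{"type":"array","items":{"type":"array","items":{"type":"number","minimum":-1,"maximum":1}}}}},"required":["series"]}

```bash
mkdir -p pics; ls; cat > h.py <<'E'
import numpy as np, cv2
from cell import ctrl
def snap(n,f=None):
    p=ctrl.get_image(n)
    if f: cv2.imwrite('pics/'+f,p['img'][:,:,::-1])
    return p
def ray(p,c):
    K=np.array([[p['fx'],0,p['cx']],[0,p['fy'],p['cy']],[0,0,1.]])
    u=cv2.undistortPoints(np.array([[c]],float),K,np.array(p['dist'],float))[0,0]
    R=np.array(p['R']);t=np.array(p['t'])
    return -R.T@t, R.T@np.array([u[0],u[1],1])
def atz(p,c,z):
    o,d=ray(p,c); return o+d*(z-o[2])/d[2]
def proj(p,X):
    K=np.array([[p['fx'],0,p['cx']],[0,p['fy'],p['cy']],[0,0,1.]])
    return cv2.projectPoints(np.array(X,float).reshape(-1,1,3),cv2.Rodrigues(np.array(p['R'],float))[0],np.array(p['t'],float),K,np.array(p['dist'],float))[0][:,0]
E
python3 - <<'E'
from h import *
s=ctrl.read_state(); print({k:np.round(v,3).tolist() for k,v in s.items()})
Z={'screw_handle':240,'vise_handle':110,'vise_axis':72,'screw_axis':152,'box':45,'jaw':38,'small_box_mid':22,'glue_mid':65,'spool_mid':13,'press':9}
for n in ['scene','side','wrist']:
    p=snap(n,n+'0.png'); print(n,np.round(-np.array(p['R']).T@p['t']))
    for k,z in Z.items():
        for r in ctrl.recognise(p,k)[:2]:
            print(n,k,round(r['score'],2),np.round(r['centre']),np.round(atz(p,r['centre'],z)[:2]))
    s=ctrl.read_state()
print(s['clock'])
E
```

```text
pics
{'clock': 0.0, 'qpos': [-0.066, 0.629, 0.038, 1.518, -0.027, 0.996, -0.02], 'qd': [-0.001, -0.0, -0.0, 0.0, -0.001, -0.001, 0.0], 'tau': [-0.001, -56.341, 1.226, -19.345, 0.011, 0.011, -0.0], 'eef_pos': [649.365, 0.039, 230.413], 'tool_rot': [-3.14, 0.0, 1.571], 'force': [0.369, -0.247, -0.401], 'torque': [-0.018, -0.018, -0.047], 'gripper_force': 0.0, 'width': 85.756}
scene [1063. -997.  946.]
scene screw_handle 0.48 [213. 360.] [ 615. -519.]
scene vise_handle 0.48 [316. 275.] [598. -84.]
scene vise_axis 0.71 [315. 281.] [586. -65.]
scene vise_axis 0.31 [349. 248.] [607. 113.]
scene screw_axis 0.56 [333. 276.] [ 660. -113.]
scene box 0.87 [282. 221.] [343. 181.]
scene box 0.87 [299. 196.] [317. 343.]
scene jaw 0.84 [333. 264.] [579.  64.]
scene small_box_mid 0.61 [340. 210.] [469. 358.]
scene small_box_mid 0.61 [349. 214.] [504. 351.]
scene glue_mid 0.91 [211. 362.] [ 502. -407.]
scene spool_mid 0.76 [394. 232.] [670. 331.]
scene spool_mid 0.52 [331. 261.] [555. 102.]
scene press 0.66 [330. 274.] [576.  52.]
side [497. 945. 913.]
side screw_handle 0.65 [288. 263.] [608. 174.]
s
[... 179 characters left out ...]
side screw_axis 0.31 [315. 274.] [552. 109.]
side box 0.8 [406. 338.] [323. 205.]
side box 0.66 [227. 260.] [819. -49.]
side jaw 0.65 [315. 272.] [560. -22.]
side small_box_mid 0.86 [344. 382.] [472. 321.]
side glue_mid 0.94 [342. 202.] [ 492. -353.]
side spool_mid 0.75 [253. 383.] [676. 333.]
side spool_mid 0.3 [302. 309.] [587.  97.]
side press 0.73 [305. 300.] [583.  62.]
wrist [649.  77. 373.]
wrist vise_handle 0.77 [247. 333.] [592. -88.]
wrist vise_axis 0.66 [234. 251.] [577. -27.]
wrist screw_axis 0.63 [251. 128.] [611.  79.]
wrist box 0.7 [230. 106.] [576.  97.]
wrist box 0.61 [487. 266.] [823. -52.]
wrist jaw 0.92 [233. 160.] [573.  51.]
wrist press 0.67 [250. 130.] [586.  78.]
1.65
```

```bash
python3 - <<'E'
import cv2,numpy as np
a=cv2.imread('pics/scene0.png')[180:380,200:470]; b=cv2.imread('pics/side0.png')[190:390,210:440]
a=cv2.resize(a,(400,296)); b=cv2.resize(b,(400,348)); 
w=cv2.imread('pics/wrist0.png'); 
a=cv2.resize(cv2.imread('pics/scene0.png')[180:380,230:430],(400,400),interpolation=cv2.INTER_CUBIC); b=cv2.resize(cv2.imread('pics/side0.png')[200:400,210:410],(400,400),interpolation=cv2.INTER_CUBIC)
cv2.imwrite('pics/ab.png',np.hstack([a,b]))
E
```

```text
(no output)
```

View pics/ab.png

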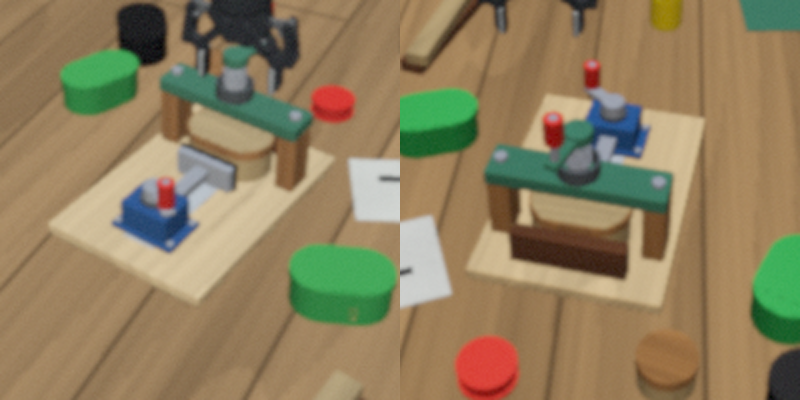

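View pics/wrist0.png

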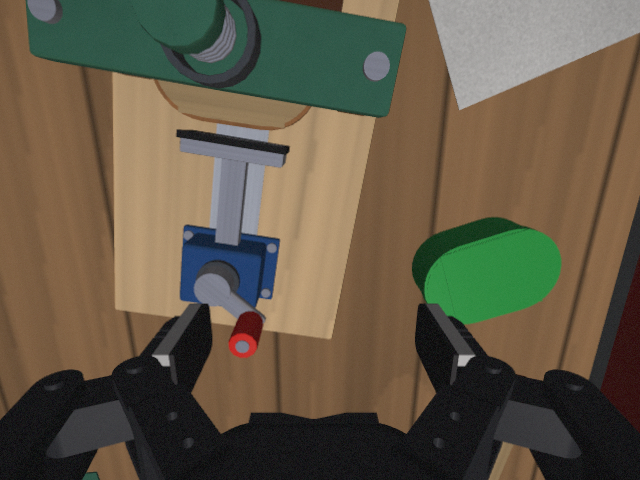

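```bash
python3 - <<'E'
from h import *
p=snap('wrist'); q=snap('side')
A=atz(p,(43,8),130);B=atz(p,(376,66),130);print('bridge bolts',A[:2],B[:2],np.linalg.norm(B-A),'mid',(A+B)[:2]/2,'yaw',np.degrees(np.arctan2(*(B-A)[[1,0]])))
C=atz(p,(115,308),18);D=atz(p,(333,338),18);print('edge',C[:2],D[:2],np.linalg.norm(C-D),np.degrees(np.arctan2(*(D-C)[[1,0]])))
a=np.arctan2(*(D-C)[[1,0]]); ex=np.array([np.cos(a),np.sin(a)]);ey=np.array([-ex[1],ex[0]])
o=(C+D)[:2]/2+ey*200; print('origin',o,'screwax pred',o+70*ey, 'boss',atz(p,(210,36),152)[:2])
for c,z in [((214,288),91),((232,266),72),((243,346),129),((247,333),110)]: print(c,z,atz(p,c,z)[:2])
for c,z in [((287,265),240),((297,272),192),((286,256),258),((500/2+0,0),0)]: print('side',c,atz(q,c,z)[:2])
E
```

```text
bridge bolts [486.91278155 146.7098971 ] [688.09998878 115.85828614] 203.5389747816299 mid [587.50638517 131.28409162] yaw -8.718265505930203
edge [ 425.27496863 -113.48166816] [ 671.60691721 -152.44016896] 249.3936520343525 -8.98714612344446
origin [579.68351905  64.58376357] screwax pred [590.6184207  133.72440231] boss [591.04659558 127.38513309]
(214, 288) 91 [561.26640987 -54.92152183]
(232, 266) 72 [573.79879009 -41.62187094]
(243, 346) 129 [592.12398722 -88.26295082]
(247, 333) 110 [591.90014125 -88.2298256 ]
side (287, 265) [610.0860724  182.14164571]
side (297, 272) [591.8075592  150.57744625]
side (286, 256) [612.91469428 172.63555556]
side (250.0, 0) [ 1491.18541775 -4011.46867176]
```

Emit:
{"api": "step_arm", "payload": {"series": [[[0,0,0,-0.196,-0.128,0.09,0.4],[0,0,0,-0.196,-0.128,0.09,0.4],[0,0,0,-0.196,-0.127,0.09,0.4],[0,0,0,0,0,0,0.4],[0,0,0,0,0,0,0.4]]]}}

```text
clock: 2.25
eef_pos: [592.4, -89.0, 190.8]
tool_rot: [-3.141, -0.0, 1.569]
force: [0.4, 0.2, 0.6]
width: 51.0
gripper_force: 0.0
```

```bash
python3 - <<'E'
from h import *
s=ctrl.read_state();print(s['clock'],s['eef_pos'],s['width'],s['force'],s['tool_rot'])
p=snap('wrist','wrist1.png')
print('proj of handle',proj(p,[592,-88,129]),proj(p,[592,-88,91]), proj(p,[561,-54,91]),proj(p,[590.5,133,152]))
for r in ctrl.recognise(p,'vise_handle'): print(r, atz(p,r['centre'],110))
for r in ctrl.recognise(p,'screw_handle'): print(r, atz(p,r['centre'],240))
E
```

```text
2.25 [592.35686428 -88.99576768 190.78314691] 50.97516138904847 [0.41759103 0.17522336 0.57962305] [-3.14147224e+00 -1.49129246e-04  1.56867369e+00]
proj of handle [[314.83664348 259.44604027]] [[314.64094581 241.1490744 ]] [[269.96199968 194.49424767]] [[ 310.59636715 -290.69960623]]
{'centre': [313.0, 248.6], 'score': 0.97} [590.8387723  -87.29507116 110.        ]
```

View pics/wrist1.png

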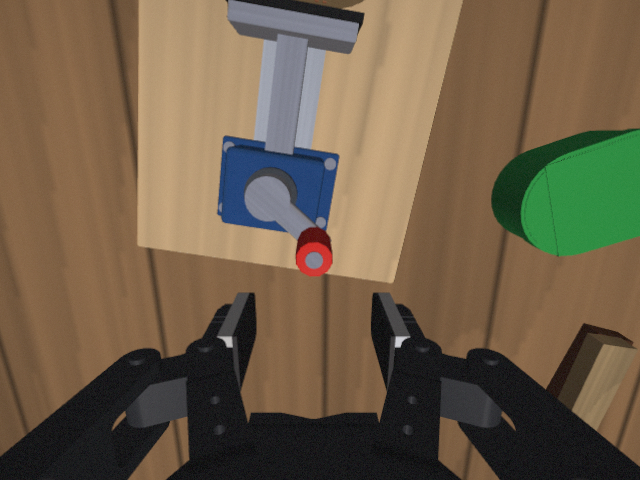

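Emit:
{"api": "step_arm", "payload": {"series": [[[0,0,0,0.003,-0.003,0.213,0.4],[0,0,0,0.003,-0.002,0.213,0.4],[0,0,0,0,0,0.207,0.4],[0,0,0,0,0,0,1],[0,0,0,0,0,0,1],[0,0,0,0,0,0,1],[0,0,0,0,0,0,1]]]}}

```text
clock: 3.1
eef_pos: [592.5, -86.3, 96.3]
tool_rot: [3.14, -0.001, 1.572]
force: [2.6, 0.6, -10.5]
width: 22.4
gripper_force: 59.5
```

```bash
cat >> h.py <<'E'
def arc(r,a0,step,n):
    a=np.radians(a0+step*np.arange(n+1)); d=np.diff(np.c_[r*np.cos(a),r*np.sin(a)],axis=0)
    print('\n'.join('%5.0f: tx %.3f ty %.3f'%(a0+step*(i+1),e[1]/150,e[0]/150) for i,e in enumerate(d)))
E
python3 -c "
from h import *
arc(45,-45,-10,24)"
```

```text
-55: tx -0.034 ty -0.040
  -65: tx -0.026 ty -0.045
  -75: tx -0.018 ty -0.049
  -85: tx -0.009 ty -0.051
  -95: tx 0.000 ty -0.052
 -105: tx 0.009 ty -0.051
 -115: tx 0.018 ty -0.049
 -125: tx 0.026 ty -0.045
 -135: tx 0.034 ty -0.040
 -145: tx 0.040 ty -0.034
 -155: tx 0.045 ty -0.026
 -165: tx 0.049 ty -0.018
 -175: tx 0.051 ty -0.009
 -185: tx 0.052 ty 0.000
 -195: tx 0.051 ty 0.009
 -205: tx 0.049 ty 0.018
 -215: tx 0.045 ty 0.026
 -225: tx 0.040 ty 0.034
 -235: tx 0.034 ty 0.040
 -245: tx 0.026 ty 0.045
 -255: tx 0.018 ty 0.049
 -265: tx 0.009 ty 0.051
 -275: tx 0.000 ty 0.052
 -285: tx -0.009 ty 0.051
```

Emit:
{"api": "step_arm", "payload": {"series": [[[0,0,0,-0.034,-0.04,0,1],[0,0,0,-0.026,-0.045,0,1],[0,0,0,-0.018,-0.049,0,1],[0,0,0,-0.009,-0.051,0,1],[0,0,0,0,0,0,1]]]}}

```text
clock: 3.6
eef_pos: [562.0, -100.3, 96.2]
tool_rot: [-3.139, -0.001, 1.57]
force: [-2.4, 3.8, -4.8]
width: 22.6
gripper_force: 60.4
```

Emit:
{"api": "step_arm", "payload": {"series": [[[0,0,0,0,-0.052,0,1],[0,0,0,0.009,-0.051,0,1],[0,0,0,0.018,-0.049,0,1],[0,0,0,0.026,-0.045,0,1],[0,0,0,0.034,-0.04,0,1],[0,0,0,0.04,-0.034,0,1],[0,0,0,0,0,0,1]]]}}

```text
clock: 4.3
eef_pos: [522.8, -80.7, 96.2]
tool_rot: [-3.141, -0.0, 1.572]
force: [2.9, 3.1, -4.2]
width: 22.5
gripper_force: 60.3
```

Emit:
{"api": "step_arm", "payload": {"series": [[[0,0,0,0.045,-0.026,0,1],[0,0,0,0.049,-0.018,0,1],[0,0,0,0,0,0,1]]]}}

```text
clock: 4.6
eef_pos: [517.6, -70.6, 96.2]
tool_rot: [3.139, 0.005, 1.569]
force: [4.3, -10.1, -7.7]
width: 22.1
gripper_force: 60.1
```

```bash
python3 - <<'E'
from h import *
s=ctrl.read_state();print(s['clock'],s['eef_pos'],s['force'])
p=snap('wrist','wrist2.png');q=snap('side','side2.png');r=snap('scene','scene2.png')
a=cv2.resize(q['img'][200:350,210:410,::-1],(400,300)); b=cv2.resize(p['img'][:,:,::-1],(400,300)); c=cv2.resize(r['img'][200:350,230:430,::-1],(400,300))
cv2.imwrite('pics/v2.png',np.vstack([np.hstack([a,b]),np.hstack([c,c])]))
E
```

```text
4.6 [517.64198911 -70.59869736  96.18855212] [  4.34046481 -10.08961471  -7.70511131]
```

View pics/v2.png

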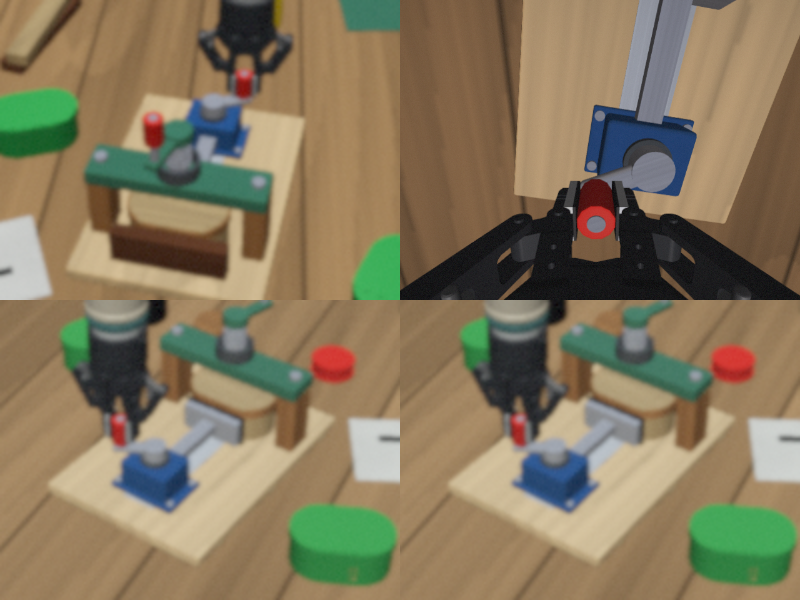

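Emit:
{"api": "step_arm", "payload": {"series": [[[0,0,0,0.026,-0.006,0,1],[0,0,0,0,0,0,1],[0,0,0,0,0,0,1]]]}}

```text
clock: 5.05
eef_pos: [517.5, -70.1, 96.2]
tool_rot: [3.137, 0.008, 1.566]
force: [7.0, -15.6, -9.8]
width: 22.4
gripper_force: 59.8
```

Emit:
{"api": "step_arm", "payload": {"series": [[[0,0,0,0.02,-0.007,0,1],[0,0,0,0,0,0,1],[0,0,0,0,0,0,1]]]}}

```text
clock: 5.35
eef_pos: [517.4, -69.8, 96.2]
tool_rot: [3.135, 0.011, 1.563]
force: [8.1, -21.1, -12.8]
width: 22.8
gripper_force: 59.5
```

```bash
python3 - <<'E'
from h import *
r=snap('scene');q=snap('side')
a=cv2.resize(r['img'][200:300,290:390,::-1],(400,400),interpolation=cv2.INTER_CUBIC); b=cv2.resize(q['img'][240:340,240:340,::-1],(400,400),interpolation=cv2.INTER_CUBIC)
cv2.imwrite('pics/v3.png',np.hstack([a,b]))
o=np.array([580,64.3]);ey=np.array([.156,.988]);ex=np.array([.988,-.156])
for n in (27.5,): print([proj(r,[*(o+n*ey+k*ex),z])[0].round(1).tolist() for k in(-45,45) for z in (25,65)])
E
```

```text
[[325.9, 257.1], [326.0, 246.1], [351.6, 268.0], [352.1, 256.9]]
```

View pics/v3.png

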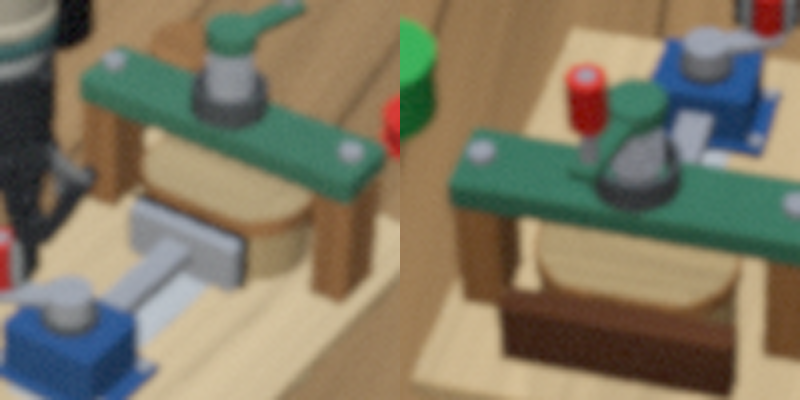

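Emit:
{"api": "step_arm", "payload": {"series": [[[0,0,0,-0.031,0.011,0,1],[0,0,0,0,0,0,0.55],[0,0,0,0,0,0,0.55],[0,0,0,0,0,-0.1,0.55],[0,0,0,0,0,-0.25,0.5],[0,0,0,0,0,-0.3,0.4],[0,0,0,0,0.1,-0.3,0.4],[0,0,0,0.18,0.1,-0.25,0.4],[0,0,0,0.3,0.13,-0.23,0.4],[0,0,0,0.3,0.13,0,0.4],[0,0,0,0.3,0.13,0,0.4],[0,0,0,0,0,0,0.4]]]}}

```text
clock: 6.65
eef_pos: [601.5, 100.4, 304.4]
tool_rot: [-3.141, -0.007, 1.584]
force: [-0.3, -0.6, -0.6]
width: 50.8
gripper_force: 0.0
```

```bash
python3 - <<'E'
from h import *
s=ctrl.read_state();print(s['clock'],s['eef_pos'],s['width'],s['force'],s['tool_rot'])
p=snap('wrist','wrist4.png');q=snap('side','side4.png')
for pp in (p,q):
  for n,z in (('screw_handle',240),('screw_axis',152)):
    for r in ctrl.recognise(pp,n)[:2]: print(n,r, atz(pp,r['centre'],z)[:2])
print(proj(p,[590.5,133,152]),proj(p,[610,182,258]))
E
```

```text
6.65 [601.51221159 100.44442791 304.38026656] 50.750714725797216 [-0.26906699 -0.63518996 -0.605865  ] [-3.14104844 -0.00679245  1.58363765]
screw_handle {'centre': [325.1, 127.7], 'score': 0.6} [605.80513707 179.67473983]
screw_axis {'centre': [304.6, 200.1], 'score': 0.58} [592.45288302 122.45153299]
screw_handle {'centre': [288.0, 263.8], 'score': 0.52} [608.34828804 177.92911144]
screw_handle {'centre': [344.0, 200.4], 'score': 0.33} [488.97226436 -91.5409366 ]
screw_axis {'centre': [305.1, 299.2], 'score': 0.88} [568.79062543 198.08419502]
[[302.35078599 187.64532516]] [[334.52074254 122.40496355]]
```

View pics/wrist4.png

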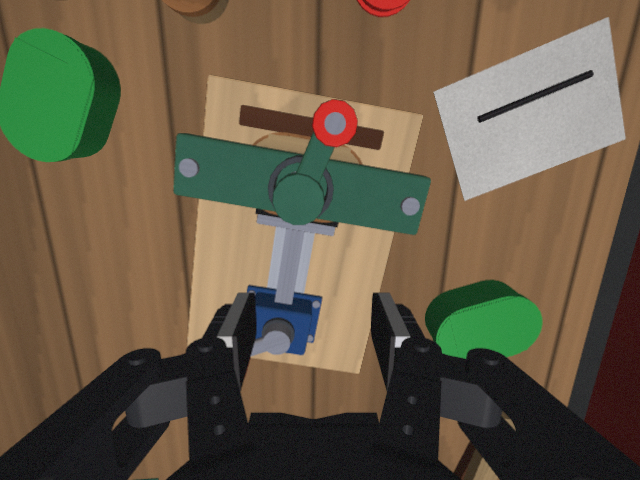

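Emit:
{"api": "step_arm", "payload": {"series": [[[0,0,0,0.277,0.03,0,0.4],[0,0,0,0.277,0.031,0,0.4],[0,0,0,0,0,0,0.4],[0,0,0,0,0,0,0.4]]]}}

```text
clock: 7.35
eef_pos: [610.5, 172.8, 304.5]
tool_rot: [-3.141, 0.0, 1.572]
force: [-0.1, -1.1, 0.3]
width: 51.1
gripper_force: 0.0
```

Emit:
{"api": "step_arm", "payload": {"series": [[[0,0,0,0.071,0,0,0.4],[0,0,0,0,0,0.18,0.4],[0,0,0,0,0,0.18,0.4],[0,0,0,0,0,0.18,0.4],[0,0,0,0,0,0,0.4],[0,0,0,0,0,0,0.4]]]}}

```text
clock: 7.95
eef_pos: [611.2, 182.6, 224.1]
tool_rot: [-3.142, 0.0, 1.569]
force: [1.1, -0.8, -0.1]
width: 51.3
gripper_force: 0.0
```

```bash
python3 - <<'E'
from h import *
p=snap('wrist');q=snap('side')
a=cv2.resize(p['img'][120:420,170:470,::-1],(400,400)); b=cv2.resize(q['img'][210:310,240:340,::-1],(400,400),interpolation=cv2.INTER_CUBIC)
cv2.imwrite('pics/v5.png',np.hstack([a,b]))
E
```

```text
(no output)
```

View pics/v5.png

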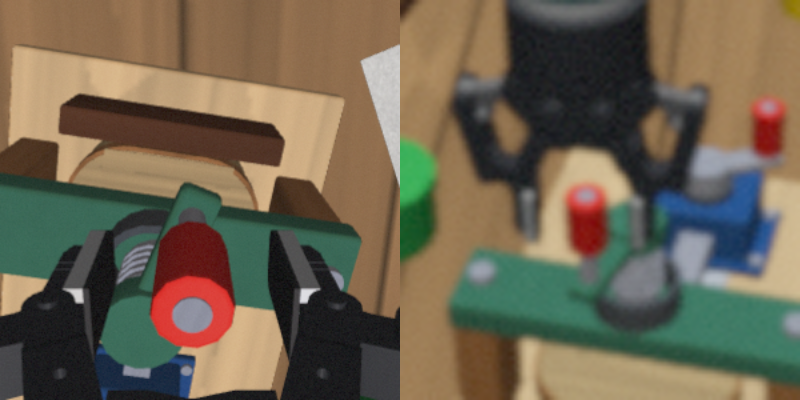

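Emit:
{"api": "step_arm", "payload": {"series": [[[0,0,0,0,0,0,1],[0,0,0,0,0,0,1],[0,0,0,0,0,0,1],[0,0,0,0,0,0,1],[0,0,0,0,0,0,1]]]}}

```text
clock: 8.55
eef_pos: [611.3, 183.5, 223.9]
tool_rot: [3.141, -0.0, 1.571]
force: [1.3, 0.7, -0.0]
width: 22.7
gripper_force: 58.6
```

```bash
python3 -c "
from h import *
arc(55,68,10,35)"
```

```text
78: tx 0.019 ty -0.061
   88: tx 0.008 ty -0.063
   98: tx -0.003 ty -0.064
  108: tx -0.014 ty -0.062
  118: tx -0.025 ty -0.059
  128: tx -0.035 ty -0.054
  138: tx -0.044 ty -0.047
  148: tx -0.051 ty -0.038
  158: tx -0.057 ty -0.029
  168: tx -0.061 ty -0.019
  178: tx -0.063 ty -0.008
  188: tx -0.064 ty 0.003
  198: tx -0.062 ty 0.014
  208: tx -0.059 ty 0.025
  218: tx -0.054 ty 0.035
  228: tx -0.047 ty 0.044
  238: tx -0.038 ty 0.051
  248: tx -0.029 ty 0.057
  258: tx -0.019 ty 0.061
  268: tx -0.008 ty 0.063
  278: tx 0.003 ty 0.064
  288: tx 0.014 ty 0.062
  298: tx 0.025 ty 0.059
  308: tx 0.035 ty 0.054
  318: tx 0.044 ty 0.047
  328: tx 0.051 ty 0.038
  338: tx 0.057 ty 0.029
  348: tx 0.061 ty 0.019
  358: tx 0.063 ty 0.008
  368: tx 0.064 ty -0.003
  378: tx 0.062 ty -0.014
  388: tx 0.059 ty -0.025
  398: tx 0.054 ty -0.035
  408: tx 0.047 ty -0.044
  418: tx 0.038 ty -0.051
```

Emit:
{"api": "step_arm", "payload": {"series": [[[0,0,0,0.019,-0.061,0,1],[0,0,0,0.008,-0.063,0,1],[0,0,0,-0.003,-0.064,0,1],[0,0,0,-0.014,-0.062,0,1],[0,0,0,0,0,0,1],[0,0,0,0,0,0,1]]]}}

```text
clock: 9.15
eef_pos: [570.8, 184.3, 223.1]
tool_rot: [-3.136, 0.001, 1.571]
force: [-3.7, 0.3, 1.1]
width: 22.6
gripper_force: 58.9
```

Emit:
{"api": "step_arm", "payload": {"series": [[[0,0,0,-0.025,-0.059,0,1],[0,0,0,-0.035,-0.054,0,1],[0,0,0,-0.044,-0.047,0,1],[0,0,0,0,0,0,1],[0,0,0,0,0,0,1]]]}}

```text
clock: 9.65
eef_pos: [547.5, 167.5, 223.2]
tool_rot: [-3.137, 0.002, 1.57]
force: [-2.9, -1.7, 0.6]
width: 22.4
gripper_force: 59.1
```

Emit:
{"api": "step_arm", "payload": {"series": [[[0,0,0,-0.051,-0.038,0,1],[0,0,0,0,0,0,1],[0,0,0,0,0,0,1]]]}}

```text
clock: 9.95
eef_pos: [542.6, 160.4, 223.3]
tool_rot: [-3.139, 0.002, 1.57]
force: [-2.9, -0.6, 0.9]
width: 22.3
gripper_force: 59.1
```

Emit:
{"api": "step_arm", "payload": {"series": [[[0,0,0,-0.057,-0.029,0,1],[0,0,0,0,0,0,1],[0,0,0,0,0,0,1]]]}}

```text
clock: 10.25
eef_pos: [538.5, 151.7, 223.4]
tool_rot: [-3.14, 0.002, 1.57]
force: [-1.9, -0.9, 0.9]
width: 22.6
gripper_force: 59.2
```

Emit:
{"api": "step_arm", "payload": {"series": [[[0,0,0,-0.061,-0.019,0,1],[0,0,0,0,0,0,1],[0,0,0,0,0,0,1]]]}}

```text
clock: 10.55
eef_pos: [536.1, 142.7, 223.5]
tool_rot: [-3.14, 0.001, 1.57]
force: [-2.1, -2.1, 0.8]
width: 22.6
gripper_force: 59.2
```

Emit:
{"api": "step_arm", "payload": {"series": [[[0,0,0,-0.063,-0.008,0,1],[0,0,0,0,0,0,1],[0,0,0,0,0,0,1]]]}}

```text
clock: 10.85
eef_pos: [535.2, 133.1, 223.5]
tool_rot: [-3.141, 0.002, 1.57]
force: [-2.0, -2.0, 1.6]
width: 22.4
gripper_force: 59.1
```

Emit:
{"api": "step_arm", "payload": {"series": [[[0,0,0,-0.064,0.003,0,1],[0,0,0,0,0,0,1],[0,0,0,0,0,0,1]]]}}

```text
clock: 11.15
eef_pos: [536.0, 123.7, 223.6]
tool_rot: [3.141, 0.001, 1.57]
force: [-1.7, -1.5, 1.3]
width: 22.5
gripper_force: 59.1
```

Emit:
{"api": "step_arm", "payload": {"series": [[[0,0,0,-0.062,0.014,0,1],[0,0,0,0,0,0,1],[0,0,0,0,0,0,1]]]}}

```text
clock: 11.45
eef_pos: [538.4, 114.3, 223.7]
tool_rot: [3.141, 0.001, 1.57]
force: [-0.9, -2.7, 1.3]
width: 22.4
gripper_force: 59.1
```

Emit:
{"api": "step_arm", "payload": {"series": [[[0,0,0,-0.059,0.025,0,1],[0,0,0,0,0,0,1],[0,0,0,0,0,0,1]]]}}

```text
clock: 11.75
eef_pos: [542.4, 105.7, 223.7]
tool_rot: [3.14, 0.001, 1.57]
force: [0.3, -1.9, 1.1]
width: 22.7
gripper_force: 59.1
```

Emit:
{"api": "step_arm", "payload": {"series": [[[0,0,0,-0.054,0.035,0,1],[0,0,0,0,0,0,1],[0,0,0,0,0,0,1]]]}}

```text
clock: 12.05
eef_pos: [548.0, 97.5, 223.9]
tool_rot: [3.14, 0.001, 1.57]
force: [0.4, -2.1, 1.1]
width: 22.3
gripper_force: 59.1
```

Emit:
{"api": "step_arm", "payload": {"series": [[[0,0,0,-0.047,0.044,0,1],[0,0,0,0,0,0,1],[0,0,0,0,0,0,1]]]}}

```text
clock: 12.35
eef_pos: [554.6, 90.9, 223.8]
tool_rot: [3.14, 0.0, 1.57]
force: [0.4, -2.3, 1.4]
width: 22.7
gripper_force: 59.1
```

Emit:
{"api": "step_arm", "payload": {"series": [[[0,0,0,-0.038,0.051,0,1],[0,0,0,0,0,0,1],[0,0,0,0,0,0,1]]]}}

```text
clock: 12.65
eef_pos: [562.7, 85.2, 223.9]
tool_rot: [3.139, 0.0, 1.57]
force: [1.9, -1.2, 2.2]
width: 22.5
gripper_force: 59.2
```

Emit:
{"api": "step_arm", "payload": {"series": [[[0,0,0,-0.029,0.057,0,1],[0,0,0,0,0,0,1],[0,0,0,0,0,0,1]]]}}

```text
clock: 12.95
eef_pos: [571.2, 81.2, 223.9]
tool_rot: [3.139, 0.0, 1.57]
force: [2.8, 0.1, 1.4]
width: 22.5
gripper_force: 59.2
```

Emit:
{"api": "step_arm", "payload": {"series": [[[0,0,0,-0.019,0.061,0,1],[0,0,0,0,0,0,1],[0,0,0,0,0,0,1]]]}}

```text
clock: 13.25
eef_pos: [579.7, 78.8, 223.5]
tool_rot: [3.14, -0.0, 1.571]
force: [2.5, 0.6, -1.0]
width: 22.1
gripper_force: 59.1
```

```bash
python3 - <<'E'
from h import *
f=[]
for i in range(6):
    ctrl.get_image('side'); s=ctrl.read_state(); f.append(s['force'][2])
print(s['clock'],np.round(f,2),s['eef_pos'])
P=np.array([[570.8,184.3],[547.5,167.5],[542.6,160.4],[538.5,151.7],[536.1,142.7],[535.2,133.1],[536,123.7],[538.4,114.3],[542.4,105.7],[548,97.5],[554.6,90.9],[562.7,85.2],[571.2,81.2],[579.7,78.8]])
A=np.c_[2*P,np.ones(len(P))];c=np.linalg.lstsq(A,(P**2).sum(1),rcond=None)[0];print(c[:2],np.sqrt(c[2]+c[0]**2+c[1]**2))
print(np.degrees(np.arctan2(*(P-c[:2])[:,::-1].T))%360, np.degrees(np.arctan2(183.5-c[1],611.3-c[0])))
E
```

```text
13.55 [-0.97 -0.58 -0.45  0.26 -1.02 -1.05] [579.09336607  78.84493919 223.71832961]
[590.23355059 132.83049429] 55.03028232920698
[110.68523598 140.9477612  149.93845635 159.96085881 169.66745023
 179.71941813 189.5564213  199.67196994 209.5612769  219.91418122
 229.64131014 239.96927014 249.76362184 258.96823853] 67.4243205504421
```

Emit:
{"api": "step_arm", "payload": {"series": [[[0,0,0,0.019,-0.061,0,1],[0,0,0,0.029,-0.057,0,1],[0,0,0,0.038,-0.051,0,1],[0,0,0,0.047,-0.044,0,1],[0,0,0,0.054,-0.035,0,1],[0,0,0,0.059,-0.025,0,1],[0,0,0,0,0,0,1],[0,0,0,0,0,0,1],[0,0,0,0,0,0,1]]]}}

```text
clock: 14.45
eef_pos: [537.3, 116.6, 223.4]
tool_rot: [-3.14, -0.001, 1.572]
force: [2.2, 3.4, -1.1]
width: 22.5
gripper_force: 59.1
```

Emit:
{"api": "step_arm", "payload": {"series": [[[0,0,0,0.062,-0.014,0,1],[0,0,0,0.064,-0.003,0,1],[0,0,0,0.063,0.008,0,1],[0,0,0,0,0,0,1],[0,0,0,0,0,0,1],[0,0,0,0,0,0,1]]]}}

```text
clock: 15.05
eef_pos: [536.4, 145.2, 223.7]
tool_rot: [3.142, -0.001, 1.572]
force: [1.9, 2.0, -0.7]
width: 22.5
gripper_force: 59.1
```

Emit:
{"api": "step_arm", "payload": {"series": [[[0,0,0,0.061,0.019,0,1],[0,0,0,0.057,0.029,0,1],[0,0,0,0.051,0.038,0,1],[0,0,0,0.044,0.047,0,1],[0,0,0,0.035,0.054,0,1],[0,0,0,0.025,0.059,0,1],[0,0,0,0.014,0.062,0,1],[0,0,0,0.003,0.064,0,1],[0,0,0,-0.008,0.063,0,1],[0,0,0,0,0,0,1],[0,0,0,0,0,0,1],[0,0,0,0,0,0,1]]]}}

```text
clock: 16.25
eef_pos: [603.1, 186.3, 224.3]
tool_rot: [3.139, -0.001, 1.57]
force: [3.1, -0.5, -1.7]
width: 22.5
gripper_force: 59.2
```

Emit:
{"api": "step_arm", "payload": {"series": [[[0,0,0,-0.019,0.061,0,1],[0,0,0,-0.029,0.057,0,1],[0,0,0,-0.038,0.051,0,1],[0,0,0,-0.047,0.044,0,1],[0,0,0,-0.054,0.035,0,1],[0,0,0,-0.059,0.025,0,1],[0,0,0,0,0,0,1],[0,0,0,0,0,0,1],[0,0,0,0,0,0,1]]]}}

```text
clock: 17.15
eef_pos: [643.1, 147.8, 223.8]
tool_rot: [3.141, 0.002, 1.57]
force: [-1.3, -4.0, -1.9]
width: 22.1
gripper_force: 59.1
```

Emit:
{"api": "step_arm", "payload": {"series": [[[0,0,0,-0.062,0.014,0,1],[0,0,0,-0.064,0.003,0,1],[0,0,0,-0.063,-0.008,0,1],[0,0,0,-0.061,-0.019,0,1],[0,0,0,-0.057,-0.029,0,1],[0,0,0,-0.051,-0.038,0,1],[0,0,0,-0.044,-0.047,0,1],[0,0,0,-0.035,-0.054,0,1],[0,0,0,-0.025,-0.059,0,1],[0,0,0,0,0,0,1],[0,0,0,0,0,0,1],[0,0,0,0,0,0,1]]]}}

```text
clock: 18.35
eef_pos: [605.3, 79.7, 223.4]
tool_rot: [-3.139, 0.0, 1.571]
force: [-4.4, 4.0, -2.8]
width: 22.4
gripper_force: 59.2
```

Emit:
{"api": "step_arm", "payload": {"series": [[[0,0,0,-0.014,-0.062,0,1],[0,0,0,-0.003,-0.064,0,1],[0,0,0,0.004,-0.035,0,1],[0,0,0,0,0,0,1],[0,0,0,0,0,0,1],[0,0,0,0,0,0,1],[0,0,0,0,0,0,1]]]}}

```text
clock: 19.05
eef_pos: [582.5, 78.1, 223.3]
tool_rot: [-3.14, 0.0, 1.571]
force: [-2.1, 4.3, -2.4]
width: 22.3
gripper_force: 59.2
```

Emit:
{"api": "step_arm", "payload": {"series": [[[0,0,0,0.008,-0.047,0,1],[0,0,0,0,0,0,1],[0,0,0,0,0,0,1],[0,0,0,0,0,0,1],[0,0,0,0,0,0,1]]]}}

```text
clock: 19.55
eef_pos: [575.8, 79.4, 223.5]
tool_rot: [-3.141, -0.0, 1.571]
force: [-0.5, 5.1, -2.1]
width: 22.3
gripper_force: 59.3
```

```bash
python3 - <<'E'
from h import *
q=snap('scene');r=snap('side');s=ctrl.read_state();e=s['eef_pos'];print(s['clock'],e,s['force'],s['qd'].__class__,np.degrees(np.arctan2(e[1]-132.8,e[0]-590.2))%360)
a=cv2.resize(q['img'][180:340,250:410,::-1],(400,400),interpolation=cv2.INTER_CUBIC); b=cv2.resize(r['img'][200:360,210:370,::-1],(400,400),interpolation=cv2.INTER_CUBIC)
cv2.imwrite('pics/v6.png',np.hstack([a,b]))
E
```

```text
19.65 [575.79795858  79.434402   223.54132725] [-0.4627664   5.52711844 -2.89485801] <class 'numpy.ndarray'> 254.89709976844117
```

View pics/v6.png

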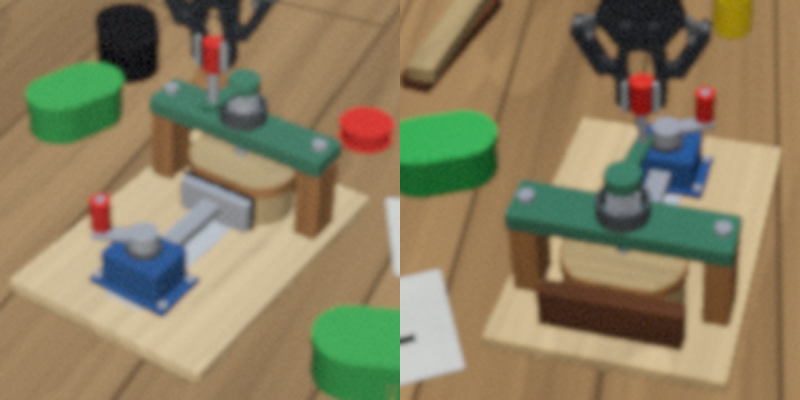

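The final picture shows the screw clearly lower with its red handle still held (left crop about 210,55). The jaw is tight on the box (about 218,200), and the box is against the fence in the right crop (about 620,285). The handle is at 254.9°, one turn forward of the drop.

```bash
python3 -c "
from cell import ctrl
print(ctrl.finish_job())"
```

```text
the job is handed in; nothing more can be done
None
```

I handed the job in at about 20 s: the vise is clamped with the box against the fence, and the press screw is one full turn (within about 5°) forward of its thread drop, with the gripper still holding its handle.

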